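Slide the honing rod home in its V-groove dock

ROBOT

A 6-joint arm with a two-finger parallel gripper is mounted at the origin on a cart in front of the work surface, level with it; the furniture and walls round the work are solid. World frame = base frame: x ahead of the robot, y to its left, z up, the work surface at z = 0. Lengths are in m, angles in degrees, forces in N, time in s.
With the tool pointing down it reaches from about 0.275 to 0.825 m from the base axis. Payload 4.9 kg.
Tool frame: the origin (TCP) lies midway between the tips of the shut fingers; the grasp point (between the pads) lies manip.hold_point_z behind it (manip.hold_point_z is the distance from the TCP to the grasp point, in m); z points along the fingers, y is the line along which they close (so a half turn about z gives the same grasp; the last joint's range is limited). The gripper opens to 85 mm and grips with 20 to 120 N. Pads are 22 mm wide; open, the fingers measure 114 mm over their backs; the gripper's body (76 mm by 85 mm) begins 54 mm behind the grasp point. The pads swing forward as they close: fully open they stand 13 mm farther back than shut.
Start: joints at [60.837, 18.69, -11.035, 60.275, 0, 82.311], TCP at [0.201, 0.512, 0.231] pointing down, gripper open.
Joint ranges: [-152.03, 152.03], [-55.5, 102.48], [-74.3, 77.21], [-110.64, 120.58], [-84.22, 78.4], [-180, 180]. Speed limits (degrees/s): [147.25, 147.25, 180, 180, 180, 180].

INTERFACE

Orientations are given as a 3x3 rotation matrix whose columns are the frame's x, y, z axes.
In Python, from workcell import manip gives the robot as it stands. The module is installed in compiled form; this text tells all that it offers.
- The arm moves only by the tool drive_tool, never from a script. Its argument "steps" is a list of rows, each a list of 7 numbers: the finger opening in mm, from 0 to 85.4, then the shift along the tool's x, y, z in mm, then the turn, a rotation vector about the tool's x, y, z in degrees. A call has exactly 10 rows; each row shifts and turns the commanded pose from where the row before left it, along the tool's axes as they then stand; what a row does not reach is not made up. A row lasts 1/10 s, in which the tool goes at most 50 mm and 8.59 degrees, less where a joint would pass 70% of its speed; a pose out of reach is approached as far as the arm can. A call with a gripper value outside its range is refused whole. The fingers move at their own pace and stop on an object; "force" is the grip in N (left out, the last holds). Time passes only in rows, so rows that do not move let the fingers close, or fill a call up. It gives the time, the measured TCP pose, the force, the opening and the grip force at its end, in the units of the state.
- manip.sense(): the state, without advancing time (a new reading comes with each control period).
- manip.read_camera(name): name is "scene" or "top"; returns the picture (420x560x3 uint8, red, green, blue); there is no depth.
- manip.calibration(name): a dict with "camera_matrix" (3x3 intrinsics, pixels), "position" and "rotation" of the camera in the world. Camera axes: x right, y up, looking along -z (the intrinsics and any distortion apply to the point x, -y, -z); pixel columns grow to the right and rows downward; lengths in m; the calibration is good to about 2 mm. A picture is of the moment at which its call begins. calibration takes no time and is no camera call.
- manip.close_job(): hands the job in; it is judged then, once.
The state is a dict: "time_s": time; "q": joint angles; "qd": joint speeds; "effort": joint torques, N m; "tcp_pos": TCP position; "ee_rot": TCP orientation; "wrist_force": force on the tool from outside, world axes, zero at the start; "ft_torque": the same for the moment, N m; "width": finger opening in m; "grip_force": force on a finger pad.
Only numpy, scipy, OpenCV 4.12 (cv2) and the standard library are available. Lean on these libraries where they do the work, as an engineer would, in place of code of your own. Each camera call takes 0.05 s, during which the arm holds its last target. There are 200 camera calls.

TASK

Lay the ceramic honing rod in the V-groove of its wooden dock, white tip towards the metal hood. Then push it gently along the groove, in under the hood, until you feel its tip come up against the hidden buffer, press it home there for a moment with about 10 N (never 20 N or more), and leave it lying at the stop. Leave the glass, the salt shaker and the spice jar standing where they are.

Things in the scene. Friction and masses are not known exactly. Their poses are not given: they have to be found in the camera images.
- rod: Loose honing rod, 235 mm long, 0.2 to 0.33 kg. Ceramic white rod 18 mm in diameter, 155 mm long, on the +x side; square red handle 18 x 18 mm, 80 mm long, on the -x side. Origin on the underside at the shoulder between the two (9 mm below the axis when it lies as at the start); x runs along the rod towards the white tip, z up at the start. Balance point 54 mm ahead of the shoulder, in the white part.
- rod_tip (a point): Centre of the white tip's end face, on the rod's axis, 155 mm ahead of the shoulder.
- rod_grip (a point): Point on the rod's axis in the handle, 25 mm behind the shoulder; take the 18 mm wide handle here from above.
- rod_end (a point): Centre of the flat rear end face of the handle, on the axis, 80 mm behind the shoulder.
- dock: Fixed wooden block 178 mm long (its x), 60 mm wide, top 47 mm high, with a 90-degree V-groove along its top (bottom line 36 mm high, 22 mm wide at the top). Origin on the table under the open entry end of the groove, midway across; x runs along the groove to the hood, z up. Friction of the sliding rod in the groove is roughly 2 to 5 N.
- groove_entry (a point): Open entry end of the groove, 48.7 mm above the table, where the axis of the rod passes when it rests in the V. With its tip 105 mm or more past this point the released rod lies in the groove by itself. At home the handle overhangs: its shoulder stays 11 to 25 mm short of this point.
- hood_mouth (a point): On the same line 120 mm past the entry: mouth of the aluminium hood (58 mm long, 56 mm wide, 73 mm high over the table; passage 32 mm wide, ceiling 65 mm over the table). The stop inside is set anew each time, its face 10 to 24 mm past the mouth, and can only be felt. It is a rubber buffer that yields about 1 mm for each 8 N.
- glass: Loose drinking glass, 80 mm wide, 88 mm high, beside the dock on its far side; origin at the centre of its underside.
- salt: Loose glass salt shaker with a grey cap, 44 mm wide, 90 mm high, beside the dock on the robot's side; origin at the centre of its underside.
- spice_jar: Loose spice jar with a white lid, 50 mm wide, 62 mm high, at the right; origin at the centre of its underside.

How it is judged (in metres and radians):
On the way, in this order (a step that is already met when the one before it is completed fails the run):
1. the rod lies in the groove, tip towards the hood and still short of the stop (y of rod_tip in the frame of dock between -0.003 and 0.003 m and z of rod_tip in the frame of dock between 0.0455 and 0.0517 m and angle between the x axis of rod and the x axis of dock, either way round below 0.06 rad and x of rod_tip in the frame of dock between 0.03 and 0.126 m), for 0.1 s.
2. the rod's tip is pressed against the hidden buffer with more than 4 N (y of rod_tip in the frame of dock between -0.003 and 0.003 m and z of rod_tip in the frame of dock between 0.0455 and 0.0517 m and angle between the x axis of rod and the x axis of dock, either way round below 0.06 rad and contact force between rod and stop above 4 N), for 0.2 s.
At the end, for the whole second after the job is handed in: The rod lies at rest in the V-groove (tip within 3 mm of the groove's middle and seated height, axis within 0.06 rad of the groove), its tip within 3 mm of the face of the stop (y of rod_tip in the frame of dock between -0.003 and 0.003 m and z of rod_tip in the frame of dock between 0.0455 and 0.0517 m and angle between the x axis of rod and the x axis of dock, either way round below 0.06 rad and x of rod_tip in the frame of stop between -0.003 and 0.003 m and linear speed of rod below 0.01 m/s); the robot touches nothing.
It fails at once if the rod is driven against the stop with 20 N or more (contact force between rod and stop above 20 N).
It fails at once if the rod is pressed on the dock with more than 30 N (contact force between rod and dock above 30 N).
It fails at once if the glass is shifted by more than 25 mm or tipped (distance of glass from where it was at the start of the episode above 0.025 m or angle between glass's own z axis and vertical above 0.3 rad).
It fails at once if the salt shaker is shifted by more than 25 mm or tipped (distance of salt from where it was at the start of the episode above 0.025 m or angle between salt's own z axis and vertical above 0.3 rad).
It fails at once if the spice jar is shifted by more than 25 mm or tipped (distance of spice_jar from where it was at the start of the episode above 0.025 m or angle between spice_jar's own z axis and vertical above 0.3 rad).
It also fails if it takes over 53 s, if anything falls off the work surface, if the arm or the gripper's body presses on something with over 40 N, if the wrist force passes 120 N, or if a joint passes its speed limit or range.

## Working session

There is one attempt and no reset: what is moved stays moved. The work goes in short steps, Python scripts to look and compute and a tool call to move; the robot and the scene stay as the last step left them, time stands still between calls to the robot, and variables do not carry over. Pictures are saved under pics/ and viewed, at most 10 in all, crops included, and the job is handed in when it is done.

Besides the shell and the picture viewer there is one more tool, called after "Request:" by a JSON object that holds its "op" and its "data", one argument or row to a line. drive_tool: Moves the arm, as the interface text tells. Its arguments: {"type":"object","properties":{"steps":{"type":"array","items":{"type":"array","items":{"type":"number"}}},"force":{"type":"number"}},"required":["steps"]}

```bash
mkdir -p pics
python3 - <<'E'
from workcell import manip
import cv2,numpy as np
np.set_printoptions(precision=4,suppress=True)
for n in("scene","top"):
    im=manip.read_camera(n); cv2.imwrite(f"pics/{n}0.png",im[:,:,::-1]); print(n,manip.calibration(n))
s=manip.sense(); print(s, manip.hold_point_z)
E
```

```text
scene {'camera_matrix': array([[400.6427,   0.    , 280.2944],
       [  0.    , 400.6427, 208.5637],
       [  0.    ,   0.    ,   1.    ]]), 'position': array([ 0.1478, -0.7786,  0.618 ]), 'rotation': array([[ 0.8758,  0.2532, -0.4109],
       [-0.482 ,  0.5019, -0.7182],
       [ 0.0243,  0.8271,  0.5616]])}
top {'camera_matrix': array([[441.0055,   0.    , 273.351 ],
       [  0.    , 441.0055, 215.199 ],
       [  0.    ,   0.    ,   1.    ]]), 'position': array([ 0.3611, -0.0549,  1.1697]), 'rotation': array([[-0.0259,  0.989 , -0.1456],
       [-0.9997, -0.0256,  0.0044],
       [ 0.0007,  0.1457,  0.9893]])}
{'time_s': 0.1, 'q': array([ 60.8366,  18.7284, -11.0865,  60.2758,   0.0013,  82.3124]), 'qd': array([ 0.0043, -0.1036,  0.1328, -0.0776, -0.1047,  0.0514]), 'effort': array([  0.0012, -44.4239,  26.3038,   0.0079,  -0.0001,  -0.    ]), 'tcp_pos': array([0.2011, 0.5114, 0.2306]), 'ee_rot': array([[-0.9306,  0.3661, -0.0008],
       [ 0.3661,  0.9306, -0.0014],
       [ 0.0002, -0.0016, -1.    ]]), 'wrist_force': array([0.3135, 0.4724, 0.7375]), 'ft_torque': array([ 0.0155, -0.0434,  0.0262]), 'grip_force': 0.0, 'width': 0.08558254583279049} 0.0187
```

View pics/scene0.png

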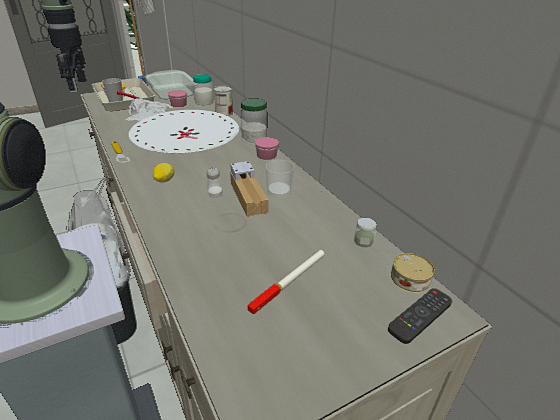

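View pics/top0.png

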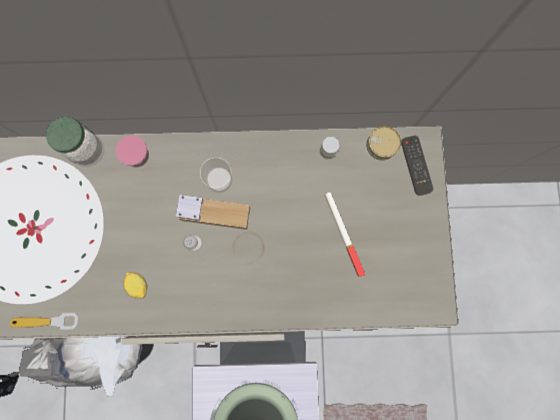

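The scene shows the dock at top-view px (178–248, 195–228), with the hood on its left end. The rod runs from its white tip at (328,195) to its red end at (361,273). The glass is at (217,175), the salt at (192,243) and the jar at (330,147). Next I'll measure the rod and dock on a zoomed crop.

```bash
cat > h.py <<'E'
from workcell import manip
import cv2,numpy as np
np.set_printoptions(precision=4,suppress=True)
def ray(n,uv,z):
    c=manip.calibration(n);K=c["camera_matrix"];uv=np.atleast_2d(uv).astype(float)
    d=np.c_[(uv[:,0]-K[0,2])/K[0,0],-(uv[:,1]-K[1,2])/K[1,1],-np.ones(len(uv))]@c["rotation"].T
    p=c["position"];return p+d*((z-p[2])/d[:,2])[:,None]
def proj(n,P):
    c=manip.calibration(n);K=c["camera_matrix"];q=(np.atleast_2d(P)-c["position"])@c["rotation"]
    return np.c_[K[0,0]*q[:,0]/-q[:,2]+K[0,2],K[1,1]*-q[:,1]/-q[:,2]+K[1,2]]
def big(m,k=1):
    n,l,s,c=cv2.connectedComponentsWithStats(m.astype(np.uint8));o=np.argsort(-s[1:,4])+1
    i=o[0];ys,xs=np.where(l==i);return np.c_[xs,ys].astype(float)
E
python3 - <<'E'
from h import *
im=cv2.imread("pics/top0.png");hsv=cv2.cvtColor(im,cv2.COLOR_BGR2HSV);H,S,V=[hsv[:,:,i].astype(int) for i in range(3)]
def win(m,x0,x1,y0,y1):
    w=np.zeros_like(m);w[y0:y1,x0:x1]=m[y0:y1,x0:x1];return w
red=big(win(((H<8)|(H>172))&(S>150),310,390,180,290))
wh=big(win((S<50)&(V>185),310,390,180,290))
print(len(red),len(wh))
for nm,z in(("red",.018),("wh",.009)):
    p=ray("top",red if nm=="red" else wh,z)[:,:2];m=p.mean(0);u,s,v=np.linalg.svd(p-m);d=v[0];t=(p-m)@d
    print(nm,m,d,t.min(),t.max(),m+d*t.min(),m+d*t.max())
br=big(win((H>8)&(H<22)&(S>110),170,260,180,240));print("br",len(br));r=cv2.minAreaRect(br.astype(np.float32));print(r);print(ray("top",cv2.boxPoints(r),.047))
ho=big(win((V>185)&(S<60)&(H>100)&(H<150),170,215,185,230));print("ho",len(ho));r=cv2.minAreaRect(ho.astype(np.float32));print(r);print(ray("top",cv2.boxPoints(r),.073))
a=cv2.resize(im[150:260,165:265],None,fx=5,fy=5,interpolation=cv2.INTER_CUBIC)
sc=cv2.imread("pics/scene0.png");b=cv2.resize(sc[150:225,190:300],None,fx=5,fy=5,interpolation=cv2.INTER_CUBIC)
cv2.imwrite("pics/a.png",a);cv2.imwrite("pics/b.png",b)
for n,px in(("glass",(219,179)),("salt",(195,243)),("jar",(330,151))):print(n,ray("top",px,0.))
E
```

```text
192 336
red [ 0.4049 -0.2709] [-0.9395 -0.3426] -0.03930756856533913 0.038387381544423956 [ 0.4418 -0.2575] [ 0.3688 -0.2841]
wh [ 0.5181 -0.2322] [-0.9418 -0.3362] -0.07670271153605566 0.07349515501473464 [ 0.5903 -0.2064] [ 0.4489 -0.2569]Traceback (most recent call last):
  File "<stdin>", line 11, in <module>
  File "h.py", line 13, in big
    i=o[0];ys,xs=np.where(l==i);return np.c_[xs,ys].astype(float)
      ~^^^
IndexError: index 0 is out of bounds for axis 0 with size 0
```

Run:
```python
from h import *
im=cv2.imread("pics/top0.png");hsv=cv2.cvtColor(im,cv2.COLOR_BGR2HSV)
print(hsv[[205,213,220],[230,225,235]],hsv[[203,210],[190,190]],hsv[240,300])
a=cv2.resize(im[150:260,165:265],None,fx=5,fy=5,interpolation=cv2.INTER_CUBIC)
sc=cv2.imread("pics/scene0.png");b=cv2.resize(sc[150:225,190:300],None,fx=5,fy=5,interpolation=cv2.INTER_CUBIC)
c=np.zeros((550,1060,3),np.uint8);c[:,:500]=a;c[:375,510:1060]=b
cv2.imwrite("pics/a.png",a);cv2.imwrite("pics/b.png",b)
for n,px in(("glass",(219,179)),("salt",(195,243)),("jar",(330,151))):print(n,ray("top",px,0.))
```

```text
[[ 17  88 194]
 [ 16  96 188]
 [ 17  87 196]] [[124  16 219]
 [125  14 224]] [ 19  27 159]
glass [[0.6363 0.0847 0.    ]]
salt [[0.464  0.1498 0.    ]]
jar [[ 0.707 -0.22   0.   ]]
```

View pics/a.png

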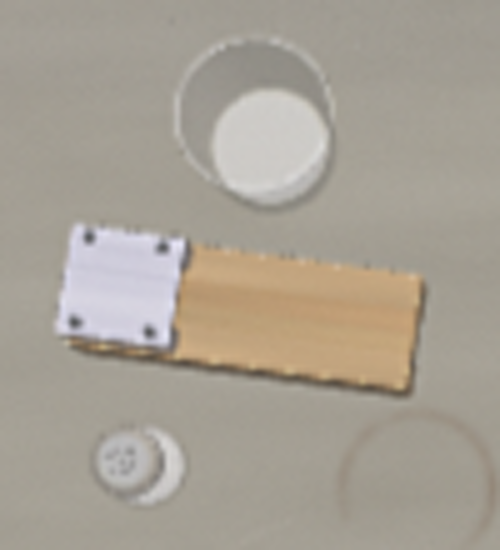

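View pics/b.png

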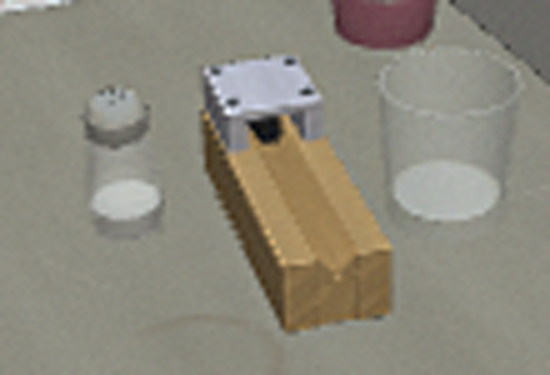

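The crops show the dock's groove running from the entry end (top px ≈(249,217), scene px ≈(257.4,205)) to the hood. The glass stands close on its far side, with the salt on the near side.

Run:
```python
from h import *
im=cv2.imread("pics/top0.png");im=cv2.resize(im,None,fx=4,fy=4,interpolation=cv2.INTER_CUBIC)
hsv=cv2.cvtColor(im,cv2.COLOR_BGR2HSV);H,S,V=[hsv[:,:,i].astype(int) for i in range(3)]
def win(m,x0,x1,y0,y1):
    w=np.zeros_like(m);w[4*y0:4*y1,4*x0:4*x1]=m[4*y0:4*y1,4*x0:4*x1];return w
up=lambda q:(q+.5)/4-.5
for nm,m,z in(("wood",(S>65)&(V>150)&(H>8)&(H<25),.047),("hood",(V>190)&(S<40)&(H>105)&(H<140),.073)):
    p=big(win(m,170,256,185,235));r=cv2.minAreaRect(ray("top",up(p),z)[:,:2].astype(np.float32)*1000)
    print(nm,len(p),r);print(cv2.boxPoints(r))
    if nm=="wood":
        P=ray("top",up(p),z)[:,:2];ys=np.arange(.0,.1,.01)
        for y in ys:
            q=P[abs(P[:,1]-y)<.002][:,0];print(round(y,3),q.min(),q.max(),(q.min()+q.max())/2)
print("scene",ray("scene",(257.4,205),.036),ray("scene",[(247.4,203),(268.4,199.6)],.047))
# rod endpoints scene
sc=cv2.imread("pics/scene0.png");hsv=cv2.cvtColor(sc,cv2.COLOR_BGR2HSV);H,S,V=[hsv[:,:,i].astype(int) for i in range(3)]
w=np.zeros_like(H,bool);w[240:320,235:335]=1
for m,z in((((H<8)|(H>172))&(S>150)&w,.009),((S<50)&(V>185)&w,.009)):
    p=ray("scene",big(m),z)[:,:2];mm=p.mean(0);d=np.linalg.svd(p-mm)[2][0];t=(p-mm)@d;print(mm,d,mm+d*t.min(),mm+d*t.max())
```

```text
wood 17189 ((535.7015991210938, 67.56690216064453), (124.31140899658203, 60.581207275390625), 80.7740249633789)
[[495.8375  11.0717]
 [555.635    1.3588]
 [575.5657 124.0621]
 [515.7682 133.775 ]]
0.0 0.5529374768908618 0.5529374768908618 0.5529374768908618
0.01 0.49858983573185806 0.556460655619798 0.527525245675828
0.02 0.4981103993064421 0.5586927265301274 0.5284015629182848
0.03 0.5003115468574406 0.5595982509730422 0.5299548989152414
0.04 0.5012057620178725 0.5618318142022161 0.5315187881100443
0.05 0.5034083704903111 0.5627378770597347 0.5330731237750228
0.06 0.5043196959504863 0.5649562448608019 0.5346379704056441
0.07 0.5059105820589944 0.565879535852029 0.5358950589555117
0.08 0.5080656315071277 0.5681160881147825 0.5380908598109551
0.09 0.5096079891178091 0.5690232293246332 0.5393156092212212
hood 7061 ((549.9840698242188, 153.24948120117188), (57.23670959472656, 55.449398040771484), 80.87654876708984)
[[518.0723 129.3893]
 [572.8203 120.5971]
 [581.8958 177.1097]
 [527.1479 185.9019]]
scene [[0.5281 0.0072 0.036 ]] [[0.502  0.0123 0.047 ]
 [0.5578 0.0023 0.047 ]]
[ 0.4065 -0.2689] [-0.93   -0.3675] [ 0.4494 -0.252 ] [ 0.366  -0.2849]
[ 0.5225 -0.2258] [-0.9406 -0.3395] [ 0.5966 -0.1991] [ 0.4545 -0.2504]
```

Measured so far:
- **Rod:** yaw 19.7°, grip point ≈(0.421, −0.265).
- **Dock:** entry ≈(0.5265, 0.0065), groove yaw 80.8°.

Next I'll move to above the rod.

Request:
{"op": "drive_tool", "data": {
  "steps": [
    [85,-28.7,-37.8,0,0,0,0],
    [85,-28.7,-37.8,0,0,0,0],
    [85,-28.7,-37.8,0,0,0,0],
    [85,-28.7,-37.8,0,0,0,0],
    [85,-28.7,-37.8,0,0,0,0],
    [85,-28.7,-37.8,0,0,0,0],
    [85,-28.7,-37.8,0,0,0,0],
    [85,-28.7,-37.8,0,0,0,0],
    [85,-28.7,-37.8,0,0,0,0],
    [85,-28.7,-37.8,0,0,0,0]
  ],
  "force": 100
}}

```text
time_s: 1.1
tcp_pos: [0.3299, 0.0532, 0.2313]
ee_rot: [[-0.931, 0.366, 0.001], [0.366, 0.931, 0.0], [-0.0, 0.0, -1.0]]
wrist_force: [1.4, 0.6, -0.4]
width: 0.0853
grip_force: 0.0
```

Request:
{"op": "drive_tool", "data": {
  "steps": [
    [85,-28.7,-37.8,0,0,0,0],
    [85,-28.7,-37.8,0,0,0,0],
    [85,-28.7,-37.8,0,0,0,0],
    [85,-28.7,-37.8,0,0,0,0],
    [85,-28.7,-37.8,0,0,0,0],
    [85,-28.7,-37.8,0,0,0,0],
    [85,-28.7,-37.8,0,0,0,0],
    [85,0,0,10,0,0,-8.24],
    [85,0,0,10,0,0,-8.24],
    [85,0,0,10,0,0,-8.24]
  ]
}}

```text
time_s: 2.1
tcp_pos: [0.4197, -0.2651, 0.2003]
ee_rot: [[-0.998, -0.061, -0.001], [-0.061, 0.998, 0.001], [0.001, 0.001, -1.0]]
wrist_force: [-0.4, 0.7, 0.2]
width: 0.0849
grip_force: 0.0
```

Request:
{"op": "drive_tool", "data": {
  "steps": [
    [85,0,0,20,0,0,-8.24],
    [85,0,0,20,0,0,-8.24],
    [85,0,0,10,0,0,0],
    [85,0,0,0,0,0,0],
    [85,0,0,0,0,0,0],
    [85,0,0,0,0,0,0],
    [85,0,0,0,0,0,0],
    [85,0,0,0,0,0,0],
    [85,0,0,0,0,0,0],
    [85,0,0,0,0,0,0]
  ]
}}

```text
time_s: 3.1
tcp_pos: [0.4202, -0.2648, 0.1515]
ee_rot: [[-0.941, -0.337, 0.0], [-0.337, 0.941, -0.0], [-0.0, -0.0, -1.0]]
wrist_force: [0.3, -0.1, -0.0]
width: 0.0849
grip_force: 0.0
```

Request:
{"op": "drive_tool", "data": {
  "steps": [
    [85,0,0,30,0,0,0],
    [85,0,0,30,0,0,0],
    [85,0,0,30,0,0,0],
    [85,0,0,25,0,0,0],
    [85,0,0,20,0,0,0],
    [85,0,0,9,0,0,0],
    [85,0,0,4,0,0,0],
    [85,0,0,0,0,0,0],
    [85,0,0,0,0,0,0],
    [60,0,0,0,0,0,0]
  ]
}}

```text
time_s: 4.1
tcp_pos: [0.4208, -0.2654, 0.0042]
ee_rot: [[-0.941, -0.338, 0.001], [-0.338, 0.941, -0.001], [-0.001, -0.002, -1.0]]
wrist_force: [-0.2, -0.5, 0.7]
width: 0.0727
grip_force: 0.0
```

Request:
{"op": "drive_tool", "data": {
  "steps": [
    [35,0,0,0,0,0,0],
    [22,0,0,0,0,0,0],
    [10,0,0,0,0,0,0],
    [10,0,0,0,0,0,0],
    [10,0,0,0,0,0,0],
    [10,0,0,0,0,0,0],
    [10,0,0,0,0,0,0],
    [10,0,0,0,0,0,0],
    [10,0,0,0,0,0,0],
    [10,0,0,0,0,0,0]
  ]
}}

```text
time_s: 5.1
tcp_pos: [0.4202, -0.2649, 0.0038]
ee_rot: [[-0.941, -0.337, 0.0], [-0.337, 0.941, -0.0], [-0.0, -0.0, -1.0]]
wrist_force: [-1.4, 1.0, 6.1]
width: 0.0153
grip_force: 98.4
```

Request:
{"op": "drive_tool", "data": {
  "steps": [
    [10,0,0,-5,0,0,0],
    [10,0,0,-10,0,0,0],
    [10,0,0,-15,0,0,0],
    [10,0,0,-20,0,0,0],
    [10,0,0,-25,0,0,0],
    [10,0,0,-20,0,0,0],
    [10,0,0,-15,0,0,0],
    [10,0,0,-5,0,0,0],
    [10,0,0,0,0,0,0],
    [10,0,0,0,0,0,0]
  ]
}}

```text
time_s: 6.1
tcp_pos: [0.4196, -0.2644, 0.1177]
ee_rot: [[-0.941, -0.337, -0.001], [-0.337, 0.941, 0.001], [0.001, 0.001, -1.0]]
wrist_force: [0.8, 0.0, -3.8]
width: 0.0153
grip_force: 97.9
```

Request:
{"op": "drive_tool", "data": {
  "steps": [
    [10,0,0,0,0,0,-4],
    [10,0,0,0,0,0,-7],
    [10,0,0,0,0,0,-7],
    [10,0,0,0,0,0,-8],
    [10,0,0,0,0,0,-8],
    [10,0,0,0,0,0,-8],
    [10,0,0,0,0,0,-8],
    [10,0,0,0,0,0,-7],
    [10,0,0,0,0,0,-4],
    [10,0,0,0,0,0,0]
  ]
}}

```text
time_s: 7.1
tcp_pos: [0.4196, -0.2643, 0.1172]
ee_rot: [[-0.161, -0.987, -0.002], [-0.987, 0.161, 0.001], [-0.001, 0.002, -1.0]]
wrist_force: [0.3, -0.4, -2.9]
width: 0.0151
grip_force: 97.9
```

Request:
{"op": "drive_tool", "data": {
  "steps": [
    [10,-15,-4,0,0,0,0],
    [10,-30,-8,0,0,0,0],
    [10,-35,-10,0,0,0,0],
    [10,-40,-12,0,0,0,0],
    [10,-40,-12,0,0,0,0],
    [10,-30,-8.2,0,0,0,0],
    [10,-20,-6,0,0,0,0],
    [10,-7.5,-2,0,0,0,0],
    [10,0,0,0,0,0,0],
    [10,0,0,0,0,0,0]
  ]
}}

```text
time_s: 8.1
tcp_pos: [0.516, -0.0607, 0.1178]
ee_rot: [[-0.162, -0.987, -0.001], [-0.987, 0.162, -0.0], [0.001, 0.001, -1.0]]
wrist_force: [0.2, -0.1, -1.7]
width: 0.0156
grip_force: 98.0
```

```bash
cat > look.py <<'E'
from h import *
import sys
tag,za=sys.argv[1],float(sys.argv[2])
E0=np.array([.5265,.0065]);D=np.array([np.cos(np.radians(80.8)),np.sin(np.radians(80.8))]);N=np.array([-D[1],D[0]])
ims={n:cv2.cvtColor(manip.read_camera(n),cv2.COLOR_RGB2BGR) for n in("top","scene")}
s=manip.sense();print("tcp",s["tcp_pos"],s["wrist_force"],s["width"])
for n,im in ims.items():
    cv2.imwrite(f"pics/{n}_{tag}.png",im)
    im=cv2.resize(im,None,fx=4,fy=4,interpolation=cv2.INTER_CUBIC)
    hsv=cv2.cvtColor(im,cv2.COLOR_BGR2HSV);H,S,V=[hsv[:,:,i].astype(int) for i in range(3)]
    w=np.zeros(H.shape,bool)
    P=np.array([np.r_[E0+D*a+N*b,za] for a in(-.18,.15) for b in(-.03,.03)]);u=proj(n,P)*4
    cv2.fillConvexPoly(t:=np.zeros(H.shape,np.uint8),cv2.convexHull(u.astype(np.int32)),1)
    for nm,m in(("white",(S<60)&(V>190)&((H<90)|(S<8))),("red",((H<8)|(H>172))&(S>150))):
        p=big(m&(t>0));p=ray(n,(p+.5)/4-.5,za)[:,:2]-E0;q=np.c_[p@D,p@N]*1000
        mm=q.mean(0);d=np.linalg.svd(q-mm,full_matrices=False)[2][0];print(n,nm,len(q),"along",q[:,0].min(),q[:,0].max(),"mean",mm,"ang",np.degrees(np.arctan(d[1]/d[0])))
E
python3 look.py p1 0.123
python3 - <<'E'
import cv2
a=cv2.imread("pics/top_p1.png")[150:290,160:300];b=cv2.imread("pics/scene_p1.png")[110:250,200:340]
cv2.imwrite("pics/c1.png",cv2.resize(cv2.hconcat([a,b]),None,fx=2.8,fy=2.8,interpolation=cv2.INTER_CUBIC))
E
```

```text
tcp [ 0.516  -0.0611  0.1181] [-0.3769  0.0408 -2.5845] 0.015174064890492453
top white 3001 along 42.511131267911544 113.52083825450562 mean [78.4987 -1.0838] ang 0.4709378315092618Traceback (most recent call last):
  File "look.py", line 15, in <module>
    p=big(m&(t>0));p=ray(n,(p+.5)/4-.5,za)[:,:2]-E0;q=np.c_[p@D,p@N]*1000
  File "h.py", line 13, in big
    i=o[0];ys,xs=np.where(l==i);return np.c_[xs,ys].astype(float)
      ~^^^
IndexError: index 0 is out of bounds for axis 0 with size 0
[ WARN:0@0.010] global loadsave.cpp:275 findDecoder imread_('pics/scene_p1.png'): can't open/read file: check file path/integrity
Traceback (most recent call last):
TypeError: 'NoneType' object is not subscriptable
```

```bash
sed -i 's/        p=big(m&(t>0));/        if (m\&(t>0)).sum()<50: continue\n        p=big(m\&(t>0));/' look.py
python3 look.py p2 0.123
python3 - <<'E'
import cv2
a=cv2.imread("pics/top_p2.png")[150:290,160:300];b=cv2.imread("pics/scene_p2.png")[110:250,200:340]
cv2.imwrite("pics/c1.png",cv2.resize(cv2.hconcat([a,b]),None,fx=2.8,fy=2.8,interpolation=cv2.INTER_CUBIC))
E
```

```text
tcp [ 0.5162 -0.0611  0.1182] [-0.4042  0.4547 -2.3535] 0.015526422469263362
top white 3023 along 42.187341001069946 113.6176294791989 mean [77.9205 -1.3507] ang 0.2813035131477425
scene white 759 along 29.68109615414831 103.07189876914573 mean [63.062  -5.0311] ang -5.898945699417566
scene red 2877 along -131.39583746618965 -26.95590463256857 mean [-87.2143  -3.0938] ang -6.867904477443234
```

View pics/c1.png

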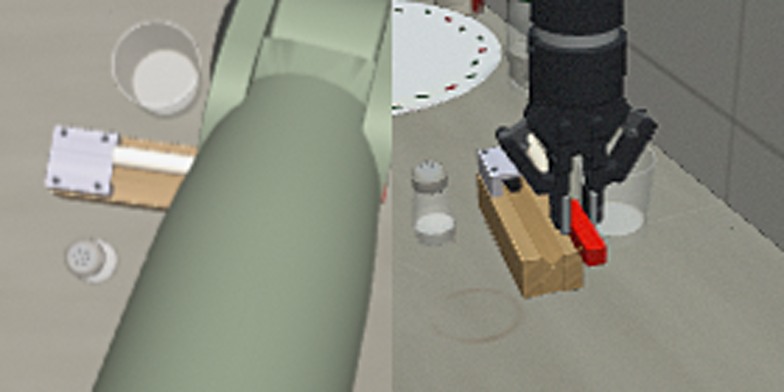

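The top view shows the white rod over the groove, tip at the hood mouth. In the scene view the handle looks slightly pitched, so I'll quantify that.

```bash
cat > pitch.py <<'E'
from h import *
import sys
tag=sys.argv[1]
D=np.array([np.cos(np.radians(80.8)),np.sin(np.radians(80.8)),0]);N=np.array([-D[1],D[0],0]);s=manip.sense();T=s["tcp_pos"]
im=cv2.imread(f"pics/scene_{tag}.png");im=cv2.resize(im,None,fx=4,fy=4,interpolation=cv2.INTER_CUBIC)
hsv=cv2.cvtColor(im,cv2.COLOR_BGR2HSV);H,S,V=[hsv[:,:,i].astype(int) for i in range(3)]
m=((H<8)|(H>172))&(S>150);m[:4*150]=0;m[:,:4*230]=0;m[:,4*310:]=0
p=(big(m)+.5)/4-.5
c=manip.calibration("scene");o=c["position"];a=ray("scene",p,0)-o
for off in(.009,-.009,0):   # faces of handle on robot side (+N), far side, axis
    P=o+a*(((T+N*off-o)@N)/(a@N))[:,None]
    q=np.c_[(P-T)@D,P[:,2]-T[2]]*1000
    mm=q.mean(0);d=np.linalg.svd(q-mm,full_matrices=False)[2][0]
    print(off,mm,"pitch nose up deg",np.degrees(np.arctan(d[1]/d[0])),"along",q[:,0].min(),q[:,0].max())
    b=np.round(q[:,0]/8)*8
    for v in np.unique(b): k=q[b==v][:,1];print("  ",v,k.min().round(1),k.max().round(1))
E
python3 pitch.py p2; python3 -c "
from h import *
D=np.array([np.cos(np.radians(80.8)),np.sin(np.radians(80.8))]);print((np.array([.5162,-.0611])-[.5265,.0065])@np.array([-D[1],D[0]]))"
```

```text
0.009 [-52.6899  26.9508] pitch nose up deg -12.544918646199035 along -100.16183516784457 -8.996244924144452
   -104.0 32.9 33.5
   -96.0 26.1 46.7
   -88.0 20.3 47.0
   -80.0 14.5 46.1
   -72.0 9.6 47.7
   -64.0 4.1 46.8
   -56.0 1.7 48.8
   -48.0 -0.8 48.4
   -40.0 0.7 48.3
   -32.0 1.4 47.4
   -24.0 -0.3 45.6
   -16.0 0.6 41.2
   -8.0 2.0 4.7
-0.009 [ 0.9037 -8.5147] pitch nose up deg -12.544918646199028 along -50.129072722605606 47.87469254928267
   -48.0 -6.6 12.4
   -40.0 -12.7 13.0
   -32.0 -18.5 12.1
   -24.0 -24.9 12.2
   -16.0 -29.5 13.8
   -8.0 -34.7 13.4
   0.0 -36.6 15.0
   8.0 -38.3 14.4
   16.0 -36.7 14.0
   24.0 -36.0 13.4
   32.0 -37.8 10.5
   40.0 -36.8 6.8
   48.0 -35.4 -32.4
0 [-25.8931   9.2181] pitch nose up deg -12.544918646199035 along -75.1454539452252 19.439223812569093
   -72.0 9.3 29.4
   -64.0 4.1 30.0
   -56.0 -1.5 29.1
   -48.0 -7.7 30.7
   -40.0 -13.3 30.4
   -32.0 -16.5 31.3
   -24.0 -19.1 31.9
   -16.0 -19.6 31.3
   -8.0 -18.0 30.4
   -0.0 -19.0 30.0
   8.0 -18.1 26.1
   16.0 -17.9 21.8
-0.0006404647577162906
```

The handle's far-top and near-bottom edges are both flat along its length, so the rod is level. I'll correct 0.9 mm sideways and 2 mm back, then lower it.

Request:
{"op": "drive_tool", "data": {
  "steps": [
    [10,2,0.9,5,0,0,0],
    [10,0,0,12,0,0,0],
    [10,0,0,15,0,0,0],
    [10,0,0,15,0,0,0],
    [10,0,0,10,0,0,0],
    [10,0,0,6,0,0,0],
    [10,0,0,3,0,0,0],
    [10,0,0,2,0,0,0],
    [10,0,0,0,0,0,0],
    [10,0,0,0,0,0,0]
  ]
}}

```text
time_s: 9.3
tcp_pos: [0.5158, -0.062, 0.0507]
ee_rot: [[-0.161, -0.987, 0.001], [-0.987, 0.161, -0.0], [0.0, -0.001, -1.0]]
wrist_force: [-0.3, -0.7, -2.1]
width: 0.0151
grip_force: 98.0
```

Request:
{"op": "drive_tool", "data": {
  "steps": [
    [10,0,0,1,0,0,0],
    [10,0,0,1,0,0,0],
    [10,0,0,1,0,0,0],
    [10,0,0,0.7,0,0,0],
    [10,0,0,0.7,0,0,0],
    [10,0,0,0.6,0,0,0],
    [10,0,0,0,0,0,0],
    [10,0,0,0,0,0,0],
    [10,0,0,0,0,0,0],
    [10,0,0,0,0,0,0]
  ]
}}

```text
time_s: 10.3
tcp_pos: [0.5154, -0.062, 0.0453]
ee_rot: [[-0.161, -0.987, 0.0], [-0.987, 0.161, 0.0], [-0.0, -0.0, -1.0]]
wrist_force: [0.2, -0.3, -2.6]
width: 0.0153
grip_force: 98.0
```

```bash
python3 look.py p3 0.051
python3 - <<'E'
import cv2
a=cv2.imread("pics/top_p3.png")[150:290,160:300];b=cv2.imread("pics/scene_p3.png")[130:270,190:330]
cv2.imwrite("pics/c2.png",cv2.resize(cv2.hconcat([a,b]),None,fx=2.8,fy=2.8,interpolation=cv2.INTER_CUBIC))
E
```

```text
tcp [ 0.5154 -0.062   0.0453] [-0.3936  0.1529 -1.9507] 0.015531245653645718
top white 2643 along 40.68129183435831 111.0526500016251 mean [76.6942 -0.31  ] ang 0.1680421033505732
scene white 536 along 16.052516855314316 73.41311543117997 mean [44.113  -0.5616] ang -3.501989583076007
scene red 2721 along -132.0437097478426 -32.31288654449119 mean [-89.3956  -2.0338] ang -6.469601448550832
```

View pics/c2.png

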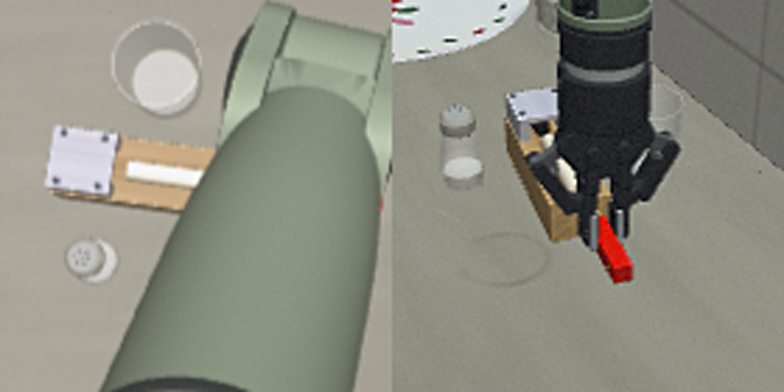

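The white tip lies centred at along ≈111 mm, short of the hood. I'll lower it the last millimetre and a half and release.

Request:
{"op": "drive_tool", "data": {
  "steps": [
    [10,0,0,0.4,0,0,0],
    [10,0,0,0.4,0,0,0],
    [10,0,0,0.4,0,0,0],
    [10,0,0,0,0,0,0],
    [10,0,0,0,0,0,0],
    [10,0,0,0,0,0,0],
    [10,0,0,0,0,0,0],
    [10,0,0,0,0,0,0],
    [10,0,0,0,0,0,0],
    [10,0,0,0,0,0,0]
  ]
}}

```text
time_s: 11.4
tcp_pos: [0.5155, -0.062, 0.0441]
ee_rot: [[-0.161, -0.987, 0.0], [-0.987, 0.161, -0.0], [-0.0, -0.0, -1.0]]
wrist_force: [0.5, -0.2, -1.9]
width: 0.0154
grip_force: 98.1
```

Request:
{"op": "drive_tool", "data": {
  "steps": [
    [18,0,0,0,0,0,0],
    [20,0,0,0,0,0,0],
    [22,0,0,0,0,0,0],
    [26,0,0,0,0,0,0],
    [30,0,0,0,0,0,0],
    [40,0,0,0,0,0,0],
    [40,0,0,0,0,0,0],
    [40,0,0,0,0,0,0],
    [40,0,0,0,0,0,0],
    [40,0,0,0,0,0,0]
  ],
  "force": 20
}}

```text
time_s: 12.4
tcp_pos: [0.5153, -0.062, 0.0441]
ee_rot: [[-0.161, -0.987, -0.0], [-0.987, 0.161, -0.0], [0.0, 0.0, -1.0]]
wrist_force: [0.7, 0.2, 0.6]
width: 0.0398
grip_force: 0.0
```

```bash
python3 look.py p4 0.0487
```

```text
tcp [ 0.5153 -0.062   0.0441] [-0.1425  0.6384 -1.2165] 0.040084038912936736
top white 2644 along 40.847837231006416 111.23083406011382 mean [76.7569 -1.2676] ang 0.08170035791468108
scene white 284 along -26.822091889158255 1.143033571407276 mean [-14.2428  -5.0549] ang -17.56068850990056
scene red 3393 along -132.24777800156164 -31.533255885172036 mean [-83.2941  -1.2577] ang -2.505052249419965
```

Request:
{"op": "drive_tool", "data": {
  "steps": [
    [40,0,0,-5,0,0,0],
    [40,0,0,-12,0,0,0],
    [40,0,0,-15,0,0,0],
    [40,0,0,-8,0,0,0],
    [20,15,0,0,0,0,0],
    [0,25,-1.2,0,0,0,0],
    [0,25,0,0,0,0,0],
    [0,15,0,0,0,0,0],
    [0,0,0,0,0,0,0],
    [0,0,0,0,0,0,0]
  ],
  "force": 60
}}

```text
time_s: 13.5
tcp_pos: [0.5032, -0.1413, 0.0838]
ee_rot: [[-0.162, -0.987, -0.0], [-0.987, 0.162, 0.001], [-0.001, 0.001, -1.0]]
wrist_force: [-0.9, 0.4, 0.4]
width: -0.0001
grip_force: 0.0
```

Request:
{"op": "drive_tool", "data": {
  "steps": [
    [0,0,0,10,0,0,0],
    [0,0,0,15,0,0,0],
    [0,0,0,15,0,0,0],
    [0,0,0,7,0,0,0],
    [0,0,0,2,0,0,0],
    [0,0,0,0,0,0,0],
    [0,0,0,0,0,0,0],
    [0,0,0,0,0,0,0],
    [0,0,0,0,0,0,0],
    [0,0,0,0,0,0,0]
  ]
}}

```text
time_s: 14.5
tcp_pos: [0.5039, -0.1412, 0.0354]
ee_rot: [[-0.161, -0.987, 0.001], [-0.987, 0.161, -0.0], [0.0, -0.001, -1.0]]
wrist_force: [-0.5, 0.5, -0.1]
width: -0.0001
grip_force: 0.0
```

```bash
python3 look.py p5 0.0487;python3 - <<'E'
import cv2
a=cv2.imread("pics/top_p5.png")[150:290,170:310];b=cv2.imread("pics/scene_p5.png")[140:280,190:330]
cv2.imwrite("pics/c3.png",cv2.resize(cv2.hconcat([a,b]),None,fx=2.8,fy=2.8,interpolation=cv2.INTER_CUBIC))
E
```

```text
tcp [ 0.5037 -0.1412  0.0353] [-0.8549  0.3297 -0.2708] 1.876394206125792e-05
top white 5988 along -39.59156357807233 111.33295783562464 mean [35.2434 -0.7125] ang -0.5110664416678725
top red 1282 along -81.12541826153054 -45.57977228435472 mean [-61.8955  -0.5185] ang 5.069413300216691
scene white 1849 along -9.673157140343138 126.78835934264107 mean [60.697  -4.0001] ang -1.5173990101261754
scene red 783 along -86.7415575452701 -35.710437962378165 mean [-63.2306  -0.8964] ang 3.408289604932645
```

View pics/c3.png

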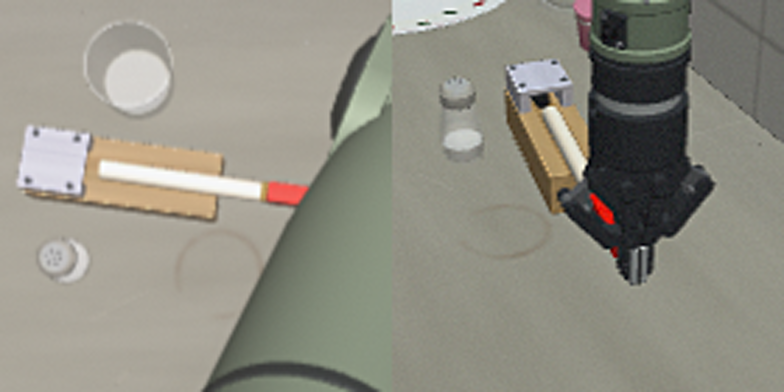

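The rod is seated with its tip at ≈111 mm, and the closed fingers stand behind the handle end. I'll approach it now.

Request:
{"op": "drive_tool", "data": {
  "steps": [
    [0,-3,0,0,0,0,0],
    [0,-3,0,0,0,0,0],
    [0,-2,0,0,0,0,0],
    [0,-1.5,0,0,0,0,0],
    [0,-1,0,0,0,0,0],
    [0,-1,0,0,0,0,0],
    [0,-1,0,0,0,0,0],
    [0,-1,0,0,0,0,0],
    [0,-1,0,0,0,0,0],
    [0,-1,0,0,0,0,0]
  ]
}}

```text
time_s: 15.6
tcp_pos: [0.5063, -0.1266, 0.0352]
ee_rot: [[-0.162, -0.987, 0.0], [-0.987, 0.162, -0.002], [0.002, -0.0, -1.0]]
wrist_force: [-0.8, -3.1, 1.3]
width: -0.0
grip_force: 1.5
```

Request:
{"op": "drive_tool", "data": {
  "steps": [
    [0,-1,0,0,0,0,0],
    [0,-1,0,0,0,0,0],
    [0,-1,0,0,0,0,0],
    [0,-1,0,0,0,0,0],
    [0,-1,0,0,0,0,0],
    [0,-0.5,0,0,0,0,0],
    [0,-0.5,0,0,0,0,0],
    [0,0,0,0,0,0,0],
    [0,0,0,0,0,0,0],
    [0,0,0,0,0,0,0]
  ]
}}

```text
time_s: 16.6
tcp_pos: [0.5071, -0.1198, 0.0351]
ee_rot: [[-0.161, -0.987, -0.0], [-0.987, 0.161, 0.0], [-0.0, 0.0, -1.0]]
wrist_force: [0.1, -1.6, 1.2]
width: 0.0001
grip_force: 1.2
```

```bash
python3 look.py p6 0.0487
```

```text
tcp [ 0.5071 -0.1198  0.0351] [-0.3826 -2.672  -0.1965] -1.9308853875434378e-05
top white 5989 along -31.872356902467438 119.19206487324522 mean [42.966  -0.7497] ang -0.5184203728541247
top red 304 along -48.61408601747131 -37.50543908235166 mean [-41.9693  -1.7119] ang 70.72887376096611
scene white 1485 along 16.40094843193979 133.77994291389038 mean [78.4345 -4.1643] ang -1.9186134845225002
scene red 650 along -63.776454586280714 -22.325109546594465 mean [-43.1467  -0.8567] ang 4.035187859762061
```

Request:
{"op": "drive_tool", "data": {
  "steps": [
    [0,-1,0,0,0,0,0],
    [0,-1,0,0,0,0,0],
    [0,-1,0,0,0,0,0],
    [0,-1,0,0,0,0,0],
    [0,-1,0,0,0,0,0],
    [0,-1,0,0,0,0,0],
    [0,-1,0,0,0,0,0],
    [0,-0.5,0,0,0,0,0],
    [0,-0.5,0,0,0,0,0],
    [0,-0.5,0,0,0,0,0]
  ]
}}

```text
time_s: 17.7
tcp_pos: [0.5085, -0.1115, 0.0351]
ee_rot: [[-0.161, -0.987, -0.0], [-0.987, 0.161, -0.0], [0.0, 0.0, -1.0]]
wrist_force: [-0.9, -2.9, 0.6]
width: 0.0
grip_force: 1.7
```

Request:
{"op": "drive_tool", "data": {
  "steps": [
    [0,-0.3,0,0,0,0,0],
    [0,-0.3,0,0,0,0,0],
    [0,-0.3,0,0,0,0,0],
    [0,-0.2,0,0,0,0,0],
    [0,-0.2,0,0,0,0,0],
    [0,-0.2,0,0,0,0,0],
    [0,0,0,0,0,0,0],
    [0,0,0,0,0,0,0],
    [0,0,0,0,0,0,0],
    [0,0,0,0,0,0,0]
  ]
}}

```text
time_s: 18.7
tcp_pos: [0.5087, -0.11, 0.0351]
ee_rot: [[-0.161, -0.987, 0.0], [-0.987, 0.161, 0.0], [-0.0, -0.0, -1.0]]
wrist_force: [-0.4, -3.1, 0.9]
width: 0.0001
grip_force: 1.6
```

Friction is about 3 N. I'll continue in 1.5 mm calls, with the reading taken at the end of the motion.

Request:
{"op": "drive_tool", "data": {
  "steps": [
    [0,-0.15,0,0,0,0,0],
    [0,-0.15,0,0,0,0,0],
    [0,-0.15,0,0,0,0,0],
    [0,-0.15,0,0,0,0,0],
    [0,-0.15,0,0,0,0,0],
    [0,-0.15,0,0,0,0,0],
    [0,-0.15,0,0,0,0,0],
    [0,-0.15,0,0,0,0,0],
    [0,-0.15,0,0,0,0,0],
    [0,-0.15,0,0,0,0,0]
  ]
}}

```text
time_s: 19.7
tcp_pos: [0.509, -0.1085, 0.0351]
ee_rot: [[-0.161, -0.987, 0.0], [-0.987, 0.161, -0.0], [0.0, -0.0, -1.0]]
wrist_force: [-0.1, -3.1, 0.8]
width: -0.0003
grip_force: 1.7
```

Request:
{"op": "drive_tool", "data": {
  "steps": [
    [0,-0.15,0,0,0,0,0],
    [0,-0.15,0,0,0,0,0],
    [0,-0.15,0,0,0,0,0],
    [0,-0.15,0,0,0,0,0],
    [0,-0.15,0,0,0,0,0],
    [0,-0.15,0,0,0,0,0],
    [0,-0.15,0,0,0,0,0],
    [0,-0.15,0,0,0,0,0],
    [0,-0.15,0,0,0,0,0],
    [0,-0.15,0,0,0,0,0]
  ]
}}

```text
time_s: 20.7
tcp_pos: [0.5092, -0.107, 0.0351]
ee_rot: [[-0.161, -0.987, -0.0], [-0.987, 0.161, 0.0], [-0.0, 0.0, -1.0]]
wrist_force: [-1.0, -3.5, 0.4]
width: -0.0
grip_force: 1.8
```

Request:
{"op": "drive_tool", "data": {
  "steps": [
    [0,-0.15,0,0,0,0,0],
    [0,-0.15,0,0,0,0,0],
    [0,-0.15,0,0,0,0,0],
    [0,-0.15,0,0,0,0,0],
    [0,-0.15,0,0,0,0,0],
    [0,-0.15,0,0,0,0,0],
    [0,-0.15,0,0,0,0,0],
    [0,-0.15,0,0,0,0,0],
    [0,-0.15,0,0,0,0,0],
    [0,-0.15,0,0,0,0,0]
  ]
}}

```text
time_s: 21.7
tcp_pos: [0.5095, -0.1056, 0.0351]
ee_rot: [[-0.161, -0.987, -0.0], [-0.987, 0.161, -0.0], [0.0, -0.0, -1.0]]
wrist_force: [-0.1, -3.2, 0.5]
width: -0.0003
grip_force: 1.8
```

Request:
{"op": "drive_tool", "data": {
  "steps": [
    [0,-0.15,0,0,0,0,0],
    [0,-0.15,0,0,0,0,0],
    [0,-0.15,0,0,0,0,0],
    [0,-0.15,0,0,0,0,0],
    [0,-0.15,0,0,0,0,0],
    [0,-0.15,0,0,0,0,0],
    [0,-0.15,0,0,0,0,0],
    [0,-0.15,0,0,0,0,0],
    [0,-0.15,0,0,0,0,0],
    [0,-0.15,0,0,0,0,0]
  ]
}}

```text
time_s: 22.7
tcp_pos: [0.5097, -0.1041, 0.0351]
ee_rot: [[-0.161, -0.987, 0.0], [-0.987, 0.161, -0.0], [0.0, -0.0, -1.0]]
wrist_force: [0.7, -2.7, 1.2]
width: 0.0
grip_force: 1.8
```

Request:
{"op": "drive_tool", "data": {
  "steps": [
    [0,-0.15,0,0,0,0,0],
    [0,-0.15,0,0,0,0,0],
    [0,-0.15,0,0,0,0,0],
    [0,-0.15,0,0,0,0,0],
    [0,-0.15,0,0,0,0,0],
    [0,-0.15,0,0,0,0,0],
    [0,-0.15,0,0,0,0,0],
    [0,-0.15,0,0,0,0,0],
    [0,-0.15,0,0,0,0,0],
    [0,-0.15,0,0,0,0,0]
  ]
}}

```text
time_s: 23.7
tcp_pos: [0.5098, -0.1036, 0.0352]
ee_rot: [[-0.162, -0.987, -0.0], [-0.987, 0.162, -0.002], [0.002, 0.0, -1.0]]
wrist_force: [-1.6, -7.8, 1.1]
width: -0.0001
grip_force: 3.6
```

Contact with the buffer. I'll press a little more.

Request:
{"op": "drive_tool", "data": {
  "steps": [
    [0,-0.2,0,0,0,0,0],
    [0,-0.2,0,0,0,0,0],
    [0,-0.2,0,0,0,0,0],
    [0,-0.2,0,0,0,0,0],
    [0,0,0,0,0,0,0],
    [0,0,0,0,0,0,0],
    [0,0,0,0,0,0,0],
    [0,0,0,0,0,0,0],
    [0,0,0,0,0,0,0],
    [0,0,0,0,0,0,0]
  ]
}}

```text
time_s: 24.7
tcp_pos: [0.5099, -0.1033, 0.0351]
ee_rot: [[-0.162, -0.987, -0.001], [-0.987, 0.162, -0.003], [0.003, 0.0, -1.0]]
wrist_force: [-1.6, -8.1, 0.9]
width: 0.0003
grip_force: 4.2
```

Request:
{"op": "drive_tool", "data": {
  "steps": [
    [0,-0.3,0,0,0,0,0],
    [0,-0.3,0,0,0,0,0],
    [0,-0.3,0,0,0,0,0],
    [0,-0.3,0,0,0,0,0],
    [0,0,0,0,0,0,0],
    [0,0,0,0,0,0,0],
    [0,0,0,0,0,0,0],
    [0,0,0,0,0,0,0],
    [0,0,0,0,0,0,0],
    [0,0,0,0,0,0,0]
  ]
}}

```text
time_s: 25.7
tcp_pos: [0.51, -0.103, 0.0352]
ee_rot: [[-0.163, -0.987, -0.001], [-0.987, 0.163, -0.005], [0.005, 0.0, -1.0]]
wrist_force: [-1.1, -10.7, 0.6]
width: 0.0001
grip_force: 5.5
```

Request:
{"op": "drive_tool", "data": {
  "steps": [
    [0,-0.3,0,0,0,0,0],
    [0,-0.3,0,0,0,0,0],
    [0,-0.3,0,0,0,0,0],
    [0,0,0,0,0,0,0],
    [0,0,0,0,0,0,0],
    [0,0,0,0,0,0,0],
    [0,0,0,0,0,0,0],
    [0,0,0,0,0,0,0],
    [0,0,0,0,0,0,0],
    [0,0,0,0,0,0,0]
  ]
}}

```text
time_s: 26.7
tcp_pos: [0.51, -0.1027, 0.0352]
ee_rot: [[-0.163, -0.987, -0.001], [-0.987, 0.163, -0.006], [0.007, 0.0, -1.0]]
wrist_force: [-3.3, -12.8, 1.1]
width: 0.0001
grip_force: 6.4
```

About 13 N at the wrist less 3 N of friction leaves about 10 N on the buffer. I'll back off slowly and then lift away.

Request:
{"op": "drive_tool", "data": {
  "steps": [
    [0,1,0,0,0,0,0],
    [0,1,0,0,0,0,0],
    [0,1,0,0,0,0,0],
    [0,2,0,0,0,0,0],
    [0,5,0,0,0,0,0],
    [0,10,0,0,0,0,0],
    [0,20,0,0,0,0,0],
    [0,20,0,0,0,0,0],
    [0,10,0,0,0,0,0],
    [0,0,0,0,0,0,0]
  ]
}}

```text
time_s: 27.7
tcp_pos: [0.499, -0.17, 0.035]
ee_rot: [[-0.163, -0.987, 0.0], [-0.987, 0.163, 0.0], [-0.0, -0.0, -1.0]]
wrist_force: [0.2, 0.5, 0.3]
width: 0.0003
grip_force: 0.0
```

Request:
{"op": "drive_tool", "data": {
  "steps": [
    [0,0,0,-15,0,0,0],
    [0,0,0,-25,0,0,0],
    [0,0,0,-30,0,0,0],
    [0,15,0,-30,0,0,0],
    [0,30,0,-20,0,0,0],
    [0,30,0,0,0,0,0],
    [0,20,0,0,0,0,0],
    [0,5,0,0,0,0,0],
    [0,0,0,0,0,0,0],
    [0,0,0,0,0,0,0]
  ]
}}

```text
time_s: 28.7
tcp_pos: [0.4828, -0.2661, 0.1547]
ee_rot: [[-0.16, -0.987, -0.001], [-0.987, 0.16, 0.001], [-0.001, 0.001, -1.0]]
wrist_force: [-0.8, 0.3, 0.4]
width: 0.0001
grip_force: 0.0
```

```bash
python3 look.py p7 0.0487;python3 - <<'E'
import cv2
a=cv2.imread("pics/top_p7.png")[150:290,170:310];b=cv2.imread("pics/scene_p7.png")[140:280,190:330]
cv2.imwrite("pics/c4.png",cv2.resize(cv2.hconcat([a,b]),None,fx=2.8,fy=2.8,interpolation=cv2.INTER_CUBIC))
E
```

```text
tcp [ 0.483  -0.2661  0.1548] [ 1.0021  0.2432 -0.0531] -0.00029523466323259164
top white 5592 along -15.700446183221928 125.48558368288771 mean [54.1533 -0.7451] ang -0.6342128262959942
top red 3149 along -100.23627122448076 -21.24538831639965 mean [-60.8055  -0.1858] ang -0.2955422275376244
scene white 2242 along -1.4183068355523807 150.4867277442894 mean [69.9571 -4.2226] ang -0.85361065096651
scene red 3258 along -108.51954714246696 -6.8958141332679155 mean [-58.6867  -1.4019] ang -2.780732889392784
```

View pics/c4.png

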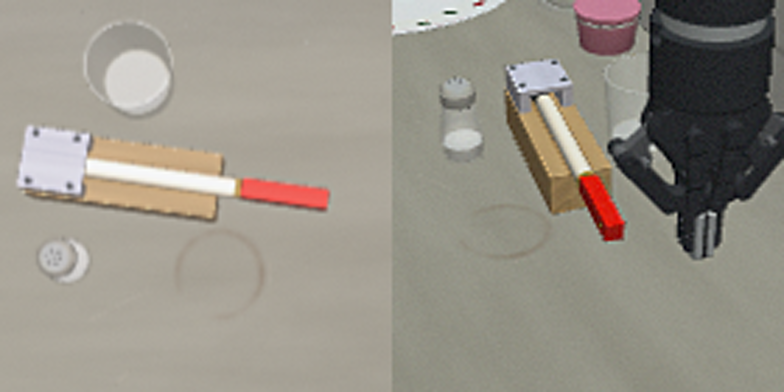

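The rod lies seated in the groove under the hood, with its shoulder about 19 mm short of the entry. The glass and salt haven't moved.

```bash
python3 -c "
from workcell import manip
print(manip.close_job())"
```

```text
the job is handed in; nothing more can be done
None
```

The rod lies in the groove at the hidden stop, pressed home with about 10 N (inferred from 13 N at the wrist less 3 N of friction), and the job was handed in at about 29 s; no verdict came back.

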